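# Lock the guide plate and probe the bores

## Robot

A 6-joint arm with a two-finger parallel gripper is mounted at the origin on the work surface. World frame = base frame: x ahead of the robot, y to its left, z up, the work surface at z = 0. Lengths are in mm, angles in rad, forces in N, time in s.
With the tool pointing down it reaches from about 375 to 925 mm from the base axis. Payload 5.7 kg.
Tool frame: the origin (TCP) lies midway between the tips of the shut fingers; the grasp point (between the pads) lies 19 mm behind it; z points along the fingers, y is the line along which they close (so a half turn about z gives the same grasp; the last joint's range is limited). The gripper opens to 85 mm and grips with 20 to 120 N. Pads are 22 mm wide; open, the fingers measure 114 mm over their backs; the gripper's body (76 mm by 85 mm) begins 54 mm behind the grasp point. The pads swing forward as they close: fully open they stand 13 mm farther back than shut.
Start: joints at [-1.228, 0.359, 1.51, -0, 1.272, -0.115], TCP at [265.166, -538.192, 231.267] pointing down, gripper open.
Joint ranges: [-2.97, 2.97], [-1.01, 2.36], [0.21, 2.38], [-0.96, 4.11], [0.2, 2.71], [-2.98, 2.98]. Speed limits (rad/s): [2.39, 2.39, 3.14, 3.14, 3.14, 3.14].

## Interface

Orientations are given as a 3x3 rotation matrix whose columns are the frame's x, y, z axes.
In Python, from plant import monitor, vision, env gives the robot as it stands. The module is installed in compiled form; this text tells all that it offers.
- The arm moves only by the shell command python3 -m inch 'ROWS' [FORCE]. ROWS is JSON, a list of rows, each an object with "gripper": the finger opening in m, from 0 to 0.0854; "xyz": the shift along the world's x, y, z in m, a list of three; "twist": the turn about the world's z in degrees. In form: [{"gripper": gripper, "xyz": [dx, dy, dz], "twist": twist}, ...]. A call has 1 to 12 rows; each row shifts and turns the commanded pose from where the row before left it; what a row does not reach is not made up. A row lasts 1/8 s, in which the tool goes at most 62.5 mm and 10.7 degrees, less where a joint would pass 70% of its speed; a pose out of reach is approached as far as the arm can. A call is refused whole if a number of a shift passes 0.0625 or a number of a turn 10.7, either way. A call with a gripper value outside its range is refused whole. The fingers move at their own pace and stop on an object; FORCE is the grip in N (left out, the last holds). Time passes only in rows, so rows that do not move let the fingers close. It gives the time, the measured TCP pose, the force, the opening and the grip force at its end, in the units of the state.
- monitor.sense(): the state, without advancing time (a new reading comes with each control period).
- vision.grab_frame(name): name is "side" or "top" or "wrist"; returns the picture (420x560x3 uint8, blue, green, red); there is no depth.
- vision.calibration(name): a dict with "fx", "fy", "cx", "cy" (pixels), "camera_from_world" (4x4, takes a point from world to camera coordinates); the wrist camera has in their place "mount" (4x4, takes a point from camera to tool coordinates, whose origin is the TCP and whose axes are the flange's). Camera axes: x right, y down, z forward; pixel columns grow to the right and rows downward; lengths in mm; the calibration is good to about 2 mm. The wrist camera is an equidistant fisheye: a pixel r from the principal point sees the ray r / f radians off the axis. A picture is of the moment at which its call begins: read the wrist's pose just before it. calibration takes no time and is no camera call.
- env.job_done(): hands the job in; it is judged then, once.
The state is a dict: "time": time; "joint_positions": joint angles; "joint_velocities": joint speeds; "tau": joint torques, N m; "position": TCP position; "tool_rot": TCP orientation; "force": force on the tool from outside, world axes, zero at the start; "torque": the same for the moment, N m; "finger_gap": finger opening in mm; "grip_force": force on a finger pad.
Only numpy, scipy, OpenCV 4.12 (cv2) and the standard library are available. Lean on these libraries where they do the work, as an engineer would, in place of code of your own. Each camera call takes 0.05 s, during which the arm holds its last target. There are 200 camera calls.

## Task

On the bore-checking fixture, first swing the red-knobbed cam lever all the way over so that it drives the brass guide plate home and locks it. Then take the orange-handled probe out of its wooden stand and lower its rod, upright, down the middle of the guide hole and the hole under it, without the probe ever touching the fixture, until the red band on the rod is level with the top of the brass plate. Finish there with the gripper still holding the probe, motionless and centred in the holes, and leave the screwdriver, the eyepiece and the parts tray where they lie.

Things in the scene. Friction and masses are not known exactly. Their poses are not given: they have to be found in the camera images.
- fixture: Grey steel fixture fixed to the table, base 130 (x) by 190 (y) by 10 mm reaching from y = -65 to y = +125 mm. Origin on the table, on the vertical axis of the lower hole; axes: z up, y towards the cam lever's pivot. Two grey cheeks (at x = -50 and +50 mm, to z = 73 mm) carry the brass guide plate. An aluminium plate between them (z = 33 to 45 mm) has the lower hole, 24 mm across, through it; below that hole is 23 mm of free space above the base.
- lower_bore (a point): Centre of the mouth of the lower hole (24 mm across), on the top face of the fixed aluminium plate, 45 mm above the table.
- guide_bore (a point): Centre of the mouth of the guide hole (24 mm across, through), on the top face of the sliding brass plate, 85 mm above the table; the plate is 104 (fixture x) by 100 (fixture y) by 12 mm with the hole in its middle. It moves with the plate; when the plate is home it is straight above lower_bore.
- guide_slide (a joint): How far the cam has driven the brass plate, in m: 0 free (hole 14 mm off towards the cam, blocking the way), 0.014 home, holes in line; it moves in proportion to the lever angle. Only the cam lever drives it.
- cam_lever (a joint): Angle of the cam lever, rad: 0 to 0.25 free (start), 1.5 fully over at its stop, plate locked. At 0 the arm points along the fixture's +y; as the value grows it swings flat about a vertical axis, clockwise from above, so that at 1.5 it points along the fixture's +x. It takes about 3 N at the knob and stays where it is left.
- lever_knob (a point): Centre of the top of the red upright knob at the end of the cam lever: a round post 16 mm across, 34 mm tall (91 to 125 mm above the table), 65 mm from the pivot axis. Push it sideways. The lever's flat arm, 14 mm wide, lies 85 to 93 mm above the table.
- lever_pivot (a point): Point on the lever's vertical pivot axis at the height of the knob's top, 125 mm above the table; fixture x = 0, y = 90 mm. Part of the fixed base. An eccentric steel disc (52 mm across) sits below the arm there.
- stand: Wooden probe stand fixed to the table: base 85 by 85 mm, top board 64 by 50 mm, its upper face 125 mm above the table, with a 16 mm hole through which the probe hangs. Origin on the table under the hole.
- probe: Loose probe, 171 mm long, about 0.1 kg, hanging upright in the stand at the start. Origin at the centre of its flat tip, z up along the rod towards the handle. Steel rod 10 mm across from 0 to 115 mm, brass collar 26 mm across from 115 to 121 mm (it rests on the stand's top, so that the tip starts 10 mm above the table), round orange handle 18 mm across from 121 to 171 mm: grip there. The tip must be raised above 125 mm to leave the stand.
- probe_band (a point): Middle of the red band (8 mm tall) on the probe's rod, on its axis, 60 mm above the tip. With this point level with guide_bore, the tip is 25 mm above the table.
- screwdriver: Bystander: loose screwdriver with a blue handle, lying beyond the fixture. Leave it.
- eyepiece: Bystander: loose brass eyepiece, 44 mm across, 42 mm tall, standing. Leave it.
- parts_tray: Bystander: loose grey tray, 100 by 75 by 22 mm. Leave it.
Mind the look-alikes: they are no part of the job. There is more than one size of the probe; the job needs the smallest.

How it is judged:
By the outcome, as a careful person would: the job done as asked, in the order asked, and still so for the second after the job is handed in, while the arm keeps its last pose, push and grip.
It also fails if it takes over 72 s, if anything falls off the work surface, if the arm or the gripper's body presses on something with over 40 N, if the wrist force passes 120 N, or if a joint passes its speed limit or range.

## Working session

There is one attempt and no reset: what is moved stays moved. The work goes in short steps, Python scripts to look and compute and a shell command to move; the robot and the scene stay as the last step left them, time stands still between calls to the robot, and variables do not carry over. Pictures are saved under pics/ and viewed, at most 10 in all, crops included, and the job is handed in when it is done.

```bash
mkdir -p pics; python3 - <<'E'
from plant import monitor, vision
import cv2,numpy as np
s=monitor.sense();print(s['time'],s['position'],np.round(s['tool_rot'],3).tolist(),s['finger_gap'])
for n in('side','top','wrist'):
    cv2.imwrite(f'pics/{n}0.png',vision.grab_frame(n)); c=vision.calibration(n);print(n,{k:np.round(v,3).tolist() for k,v in c.items()})
E
```

```text
0.0 [ 264.925819   -537.57580099  230.43783335] [[0.897, 0.442, -0.001], [0.442, -0.897, 0.002], [0.0, -0.002, -1.0]] 85.1626171397961
side {'fx': 486.012, 'fy': 486.012, 'cx': 281.968, 'cy': 204.149, 'camera_from_world': [[-0.767, -0.642, 0.012, 481.439], [-0.362, 0.417, -0.834, 290.811], [0.53, -0.643, -0.552, 804.383], [0.0, 0.0, 0.0, 1.0]]}
top {'fx': 519.403, 'fy': 519.403, 'cx': 279.677, 'cy': 211.773, 'camera_from_world': [[0.025, -1.0, -0.012, 32.585], [-0.998, -0.024, -0.06, 601.466], [0.06, 0.014, -0.998, 1176.361], [0.0, 0.0, 0.0, 1.0]]}
wrist {'fx': 325.192, 'fy': 325.192, 'cx': 276.135, 'cy': 215.434, 'mount': [[0.0, -0.961, -0.278, 70.705], [1.0, 0.0, -0.0, 0.195], [0.0, -0.278, 0.961, -142.355], [0.0, 0.0, 0.0, 1.0]]}
```

View pics/top0.png

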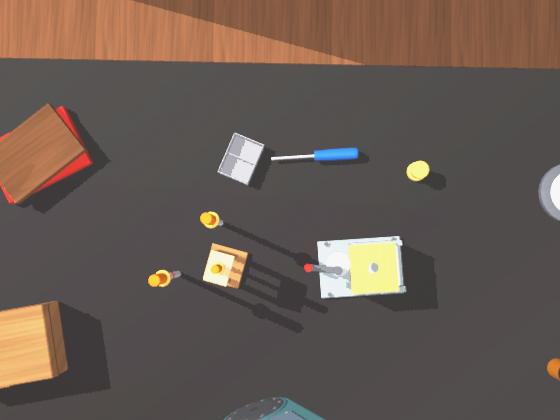

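View pics/side0.png

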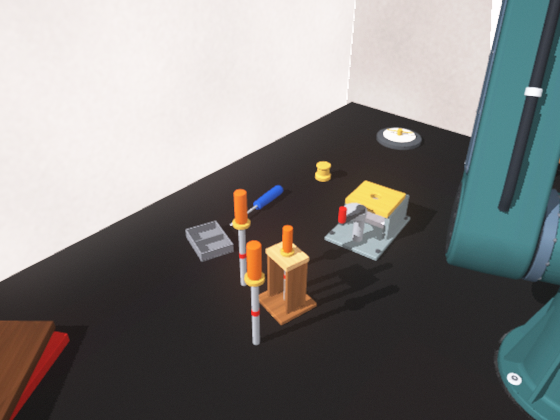

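The top view shows the fixture with its brass plate around (373,268), hole (374,268), and the lever's red knob at (308,268). The stand is at (225,266).

Things that could be taken for the probe: the orange handle in the stand at top (217,268) / side (288,238), and two free-standing larger probes at top (210,219) / side (241,205) and top (160,279) / side (254,262). I choose the one in the stand, which is the smallest and hangs there as described.

```bash
cat > h.py <<'E'
import cv2,numpy as np
from plant import monitor,vision
def ray(n,uv,s=None):
    c=vision.calibration(n);d=np.array([(uv[0]-c['cx'])/c['fx'],(uv[1]-c['cy'])/c['fy'],1.])
    if n=='wrist':
        r=np.hypot(d[0],d[1]);d=np.array([d[0]/r*np.sin(r),d[1]/r*np.sin(r),np.cos(r)]) if r>1e-9 else np.array([0,0,1.])
        M=np.array(c['mount']);R=np.array(s['tool_rot']);return np.array(s['position'])+R@M[:3,3],R@M[:3,:3]@d
    T=np.array(c['camera_from_world']);R=T[:3,:3];return -R.T@T[:3,3],R.T@d
def plane(n,uv,z,s=None):
    o,d=ray(n,uv,s);return o+d*(z-o[2])/d[2]
def tri(a,b):
    (o,d),(p,e)=a,b;t=np.linalg.lstsq(np.c_[d,-e],p-o,rcond=None)[0];A=o+d*t[0];B=p+e*t[1];return (A+B)/2,np.linalg.norm(A-B)
def blobs(im,lo,hi,amin=15):
    h=cv2.cvtColor(im,cv2.COLOR_BGR2HSV);m=cv2.inRange(h,np.array(lo),np.array(hi))
    n,l,st,c=cv2.connectedComponentsWithStats(m);return [(st[i].tolist(),c[i].round(1).tolist()) for i in range(1,n) if st[i][4]>=amin],l,m
E
python3 - <<'E'
from h import *
t=cv2.imread('pics/top0.png');s=cv2.imread('pics/side0.png')
for n,im in(('top',t),('side',s)):
    for nm,lo,hi in(('red',(0,180,100),(4,255,255)),('orange',(5,200,150),(17,255,255)),('yellow',(20,120,120),(33,255,255)),('wood',(12,60,150),(24,190,255))):
        print(n,nm,[b for b in blobs(im,lo,hi)[0] if b[0][4]<4000])
a=cv2.resize(t[200:310,190:410],None,fx=3,fy=3,interpolation=cv2.INTER_CUBIC);cv2.imwrite('pics/c1.png',a)
b=cv2.resize(s[170:350,220:420],None,fx=3.3,fy=3.3,interpolation=cv2.INTER_CUBIC);cv2.imwrite('pics/c2.png',b)
E
```

```text
top red [([56, 106, 23, 31, 174], [66.3, 118.6]), ([38, 152, 54, 38, 412], [70.5, 168.5]), ([1, 186, 13, 17, 51], [7.5, 196.1]), ([304, 264, 8, 7, 22], [306.8, 266.3])]
top orange [([209, 214, 7, 11, 40], [212.2, 220.0]), ([217, 265, 5, 7, 19], [219.3, 267.5]), ([157, 274, 10, 11, 69], [161.8, 278.2])]
top yellow [([406, 170, 23, 11, 58], [415.6, 176.2]), ([201, 212, 18, 16, 150], [208.5, 219.1]), ([211, 264, 8, 10, 58], [214.4, 268.9]), ([219, 264, 6, 9, 22], [221.9, 268.3]), ([156, 270, 15, 17, 67], [164.9, 278.0]), ([149, 275, 11, 11, 95], [153.6, 280.0])]
top wood [([81, 1, 4, 12, 16], [81.9, 6.8]), ([38, 12, 4, 20, 37], [39.5, 20.7]), ([75, 27, 5, 11, 19], [76.8, 32.5]), ([119, 27, 4, 8, 15], [120.3, 30.5]), ([16, 32, 5, 11, 17], [18.5, 37.0]), ([29, 32, 5, 10, 17], [30.4, 36.4]), ([40, 104, 10, 9, 23], [44.7, 107.8]), ([37, 113, 21, 32, 91], [45.8, 127.2]), ([7, 116, 36, 42, 246], [22.4, 136.0]), ([57, 120, 7, 9, 23], [60.0, 124.2]), ([64, 128, 8, 7, 19], [67.3, 130.8]), ([59, 132, 5, 5, 16], [60.5, 133.5]), ([50, 135, 19, 7, 44], [58.0, 138.5]), ([0, 136, 63, 56, 880], [29.0, 
[... 722 characters left out ...]
[235, 193, 12, 31, 232], [240.5, 211.5]), ([282, 225, 11, 27, 240], [287.0, 238.0]), ([246, 241, 15, 39, 515], [253.6, 259.5])]
side yellow [([398, 129, 4, 6, 22], [399.5, 131.5]), ([315, 161, 16, 21, 228], [322.1, 171.0]), ([345, 181, 61, 37, 1172], [375.9, 197.6]), ([233, 220, 16, 9, 68], [239.1, 225.1]), ([280, 248, 14, 9, 54], [285.0, 253.1]), ([245, 273, 19, 13, 101], [252.1, 281.0])]
side wood [([397, 130, 12, 6, 36], [400.4, 132.0]), ([315, 161, 16, 21, 203], [323.0, 171.4]), ([345, 180, 61, 38, 735], [378.6, 200.1]), ([232, 218, 18, 12, 109], [241.2, 224.6]), ([259, 241, 57, 83, 1622], [282.0, 280.4]), ([244, 272, 21, 15, 164], [253.7, 280.3]), ([305, 295, 6, 6, 26], [306.8, 297.6])]
```

View pics/c1.png

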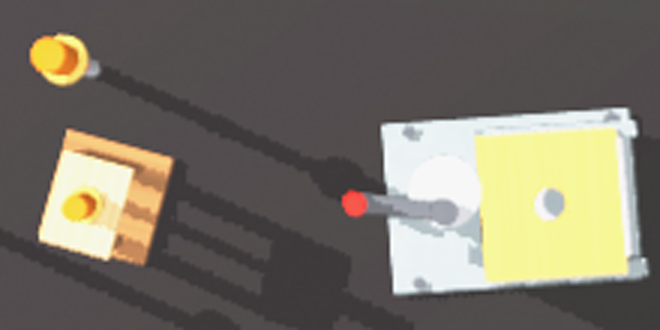

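View pics/c2.png

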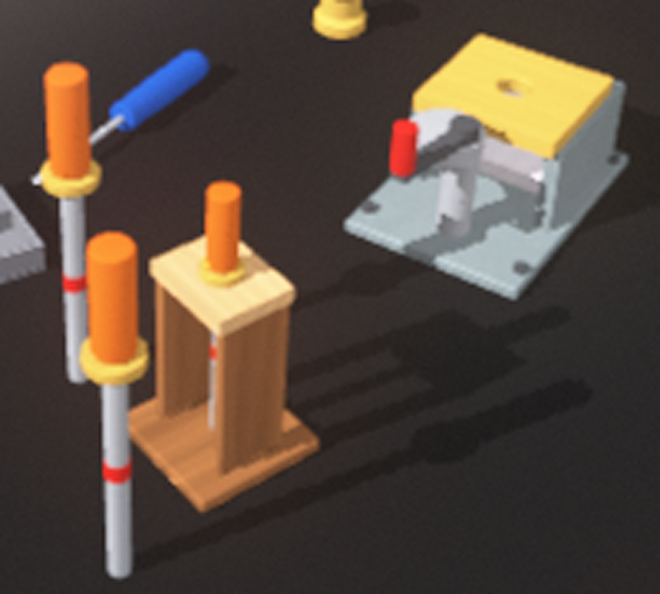

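The crops show the stand probe's slim rod and short handle (top handle (215.5,268.7), side handle top (287.3,227.6)). It is clearly smaller than the two free-standing ones. The lever is near its start, and the plate's hole is off towards the cam.

```bash
python3 - <<'E'
from h import *
T=lambda x,y:(190+x/3-.33,200+y/3-.33)
S=lambda x,y:(220+x/3.3-.35,170+y/3.3-.35)
P=lambda uv,z:plane('top',uv,z).round(1)
print('base',[P(T(*p),10)[:2].tolist() for p in((382,124),(628,108),(648,276),(394,295))])
print('plate',[P(T(*p),85)[:2].tolist() for p in((475,132),(618,127),(630,273),(484,284))])
print('hole',P(T(549,204),85),plane('side',S(514,87),85).round(1), tri(ray('top',T(549,204)),ray('side',S(514,87))))
print('knob',P(T(354,204),125),plane('side',S(405,124),125).round(1),tri(ray('top',T(354,204)),ray('side',S(405,124))))
print('handle',P(T(76,206),181),plane('side',S(223,188),181).round(1),tri(ray('top',T(76,206)),ray('side',S(223,188))))
print('standtop',[P(T(*p),125)[:2].tolist() for p in((61,150),(135,166),(108,261),(39,242))])
print('collarbig',P(T(60,58),181), P(T(60,58),230))
for b in((76,381),(119,575)): print('bigtips',plane('side',S(*b),0).round(1))
E
```

```text
base [[535.5, -40.3], [552.5, -228.7], [424.9, -245.3], [405.4, -52.2]]
plate [[531.1, -102.9], [537.2, -205.5], [433.2, -215.2], [422.7, -111.2]]
hole [ 480.8 -156.8   85. ] [ 480.3 -154.9   85. ] (array([ 480.99083807, -156.82379321,   83.81021755]), np.float64(0.4960733575148516))
knob [479.1 -15.3 125. ] [480.5 -15.  125. ] (array([479.66984279, -14.91751387, 125.39346214]), np.float64(1.2612884731924372))
handle [475.7 170.  181. ] [475.5 171.2 181. ] (array([475.91510343, 170.27766209, 180.23155761]), np.float64(0.518502641358996))
standtop [[511.3, 189.3], [501.5, 137.4], [435.5, 154.2], [447.3, 202.5]]
collarbig [573.  183.8 181. ] [570.9 176.5 230. ]
bigtips [571.2 191.8   0. ]
bigtips [449.5 285.4   0. ]
```

```bash
python3 -m inch '[{"gripper":0.036,"xyz":[0.0215,0.0522,0],"twist":5.9},{"gripper":0.036,"xyz":[0.0215,0.0522,0],"twist":5.9},{"gripper":0.036,"xyz":[0.0215,0.0522,0],"twist":5.9},{"gripper":0.036,"xyz":[0.0215,0.0522,0],"twist":5.9},{"gripper":0.036,"xyz":[0.0215,0.0522,0],"twist":5.9},{"gripper":0.036,"xyz":[0.0215,0.0522,0],"twist":5.9},{"gripper":0.036,"xyz":[0.0215,0.0522,0],"twist":5.9},{"gripper":0.036,"xyz":[0.0215,0.0522,0],"twist":5.9},{"gripper":0.036,"xyz":[0.0215,0.0522,0],"twist":5.9},{"gripper":0.036,"xyz":[0.0215,0.0522,0],"twist":5.9},{"gripper":0.036,"xyz":[0,0,0],"twist":0}]' 20
python3 - <<'E'
from h import *
s=monitor.sense();print(s['position'].round(1) if hasattr(s['position'],'round') else s['position'],np.round(s['tool_rot'],3).tolist())
im=vision.grab_frame('wrist');cv2.imwrite('pics/w1.png',im)
for lo,hi in(((0,180,100),(4,255,255)),((176,150,100),(180,255,255))):
  print([(b,plane('wrist',b[1],125,s).round(1)) for b in blobs(im,lo,hi,40)[0]])
E
```

```text
time: 1.52
position: [481.0, -12.8, 231.2]
tool_rot: [[0.077, 0.997, 0.0], [0.997, -0.077, 0.001], [0.001, 0.0, -1.0]]
force: [-0.2, -0.6, 0.3]
finger_gap: 36.1
grip_force: 0.0
[481.  -12.8 231.2] [[0.077, 0.997, 0.0], [0.997, -0.077, 0.001], [0.001, 0.0, -1.0]]
[(([263, 199, 19, 28, 421], [272.3, 212.4]), array([478.3, -11.4, 125. ]))]
[]
```

View pics/w1.png

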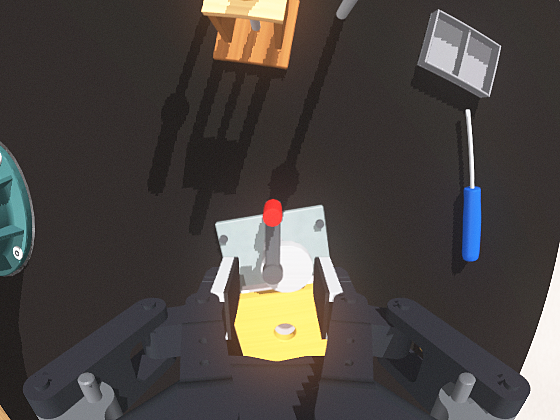

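The wrist view shows the red knob top at (272,219), which gives about (478.5,-15). This agrees with the fixed cameras. Next I lower the fingers around it and sweep the arc.

```bash
python3 -m inch '[{"gripper":0.036,"xyz":[-0.0025,-0.002,-0.04],"twist":0},{"gripper":0.036,"xyz":[0,0,-0.04],"twist":0},{"gripper":0.036,"xyz":[0,0,-0.03],"twist":0},{"gripper":0.036,"xyz":[0,0,-0.021],"twist":0},{"gripper":0.036,"xyz":[0,0,0],"twist":0}]'
python3 -m inch '[{"gripper":0.036,"xyz":[0.0114,-0.0018,0],"twist":-10},{"gripper":0.036,"xyz":[0.0108,-0.0037,0],"twist":-10},{"gripper":0.036,"xyz":[0.0101,-0.0056,0],"twist":-10},{"gripper":0.036,"xyz":[0.0089,-0.0072,0],"twist":-10},{"gripper":0.036,"xyz":[0.0076,-0.0087,0],"twist":-10},{"gripper":0.036,"xyz":[0.0059,-0.0099,0],"twist":-10},{"gripper":0.036,"xyz":[0.0041,-0.0107,0],"twist":-10},{"gripper":0.036,"xyz":[0,0,0],"twist":0}]'
```

```text
time: 2.2
position: [475.7, -19.3, 99.0]
tool_rot: [[0.085, 0.996, -0.004], [0.996, -0.085, 0.0], [0.0, -0.004, -1.0]]
force: [0.7, -0.4, 0.0]
finger_gap: 36.0
grip_force: 0.0
time: 3.2
position: [536.8, -67.1, 101.2]
tool_rot: [[0.965, 0.262, 0.001], [0.262, -0.965, -0.0], [0.001, 0.001, -1.0]]
force: [0.1, -1.1, 0.9]
finger_gap: 36.1
grip_force: 0.0
```

```bash
python3 -m inch '[{"gripper":0.036,"xyz":[0.001,-0.006,0],"twist":-5},{"gripper":0.036,"xyz":[0.0005,-0.006,0],"twist":-5},{"gripper":0.036,"xyz":[0,-0.003,0],"twist":0},{"gripper":0.036,"xyz":[0,0,0],"twist":0}]'
python3 - <<'E'
from h import *
s=monitor.sense();print(s['position'],s['force'])
im=vision.grab_frame('top');cv2.imwrite('pics/t2.png',im)
print(blobs(im,(0,180,100),(4,255,255))[0])
E
```

```text
time: 3.7
position: [538.4, -79.5, 101.1]
tool_rot: [[0.996, 0.094, 0.002], [0.094, -0.996, 0.002], [0.002, -0.002, -1.0]]
force: [0.1, 7.1, 3.5]
finger_gap: 36.4
grip_force: 3.6
[538.44873093 -79.50111156 101.07245175] [0.08236092 7.08315645 3.52597721]
[([56, 106, 23, 31, 174], [66.4, 118.7]), ([39, 152, 53, 38, 412], [70.7, 168.4]), ([1, 186, 13, 17, 52], [7.6, 196.1])]
```

```bash
python3 -m inch '[{"gripper":0.036,"xyz":[0,-0.002,0],"twist":0},{"gripper":0.036,"xyz":[0,0,0],"twist":0}]'
python3 -m inch '[{"gripper":0.036,"xyz":[0,-0.002,0],"twist":0},{"gripper":0.036,"xyz":[0,0,0],"twist":0}]'
```

```text
time: 4.0
position: [538.4, -79.7, 101.1]
tool_rot: [[0.996, 0.094, 0.002], [0.094, -0.996, 0.005], [0.002, -0.005, -1.0]]
force: [1.2, 14.5, 3.6]
finger_gap: 35.8
grip_force: 7.0
time: 4.25
position: [538.4, -79.9, 101.0]
tool_rot: [[0.996, 0.093, 0.002], [0.093, -0.996, 0.008], [0.002, -0.008, -1.0]]
force: [2.4, 21.5, 4.3]
finger_gap: 35.9
grip_force: 10.5
```

The lever is hard on its stop: the position holds while the force rises to 21 N. I back off, lift clear, and look at the holes from above.

```bash
python3 -m inch '[{"gripper":0.036,"xyz":[0,0.007,0],"twist":0},{"gripper":0.036,"xyz":[0,0.007,0.0],"twist":0},{"gripper":0.036,"xyz":[0,0,0.03],"twist":0},{"gripper":0.085,"xyz":[0,0,0.06],"twist":0},{"gripper":0.085,"xyz":[-0.01,-0.03,0.05],"twist":0},{"gripper":0.085,"xyz":[-0.02,-0.04,0.04],"twist":0},{"gripper":0.085,"xyz":[-0.028,-0.032,0],"twist":0},{"gripper":0.085,"xyz":[0,0,0],"twist":0},{"gripper":0.085,"xyz":[0,0,0],"twist":0}]'
python3 - <<'E'
from h import *
s=monitor.sense();print(s['position'])
im=vision.grab_frame('wrist');cv2.imwrite('pics/w2.png',im)
print([(b,plane('wrist',b[1],125,s).round(1)) for b in blobs(im,(0,180,100),(4,255,255),40)[0]])
b,l,m=blobs(im,(20,120,120),(33,255,255),500);print(b)
E
```

```text
time: 5.38
position: [480.0, -172.7, 280.2]
tool_rot: [[0.996, 0.091, 0.0], [0.091, -0.996, 0.0], [0.0, -0.0, -1.0]]
force: [0.7, 0.3, 0.1]
finger_gap: 84.7
grip_force: 0.0
[ 479.97211495 -172.71805724  280.22725023]
[(([12, 100, 8, 11, 51], [16.3, 104.6]), array([568.8, 133.9, 125. ])), (([165, 124, 24, 17, 331], [176.2, 131.6]), array([537.3, -73.8, 125. ]))]
[([347, 0, 39, 36, 893], [366.6, 16.1]), ([225, 141, 97, 96, 8507], [273.6, 188.2])]
```

View pics/w2.png

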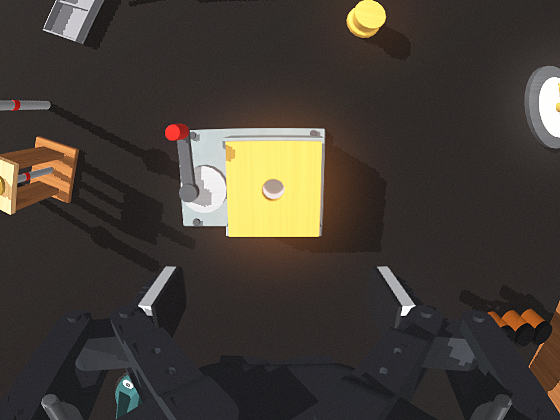

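The wrist view shows the lever over at its stop (knob (176,131)), the plate home, and the hole at (273,189). I measure the hole centre from the wrist and top views.

```bash
cat > hole.py <<'E'
from h import *
def hole(n,im,s,near,z=85):
    _,_,m=blobs(im,(18,90,90),(35,255,255));k,l,st,c=cv2.connectedComponentsWithStats(m)
    i=1+np.argmin([np.hypot(*(c[j]-near))+1e3*(st[j][4]<800) for j in range(1,k)])
    q=(l==i).astype(np.uint8);cs,hi=cv2.findContours(q,cv2.RETR_CCOMP,cv2.CHAIN_APPROX_NONE)
    h=max([cs[j] for j in range(len(cs)) if hi[0][j][3]>=0],key=cv2.contourArea);o=max(cs,key=cv2.contourArea)
    w=np.array([plane(n,p[0],z,s)[:2] for p in h]);W=np.array([plane(n,p[0],z,s)[:2] for p in o],np.float32)
    print(n,'hole',cv2.minEnclosingCircle(w.astype(np.float32)),((w.min(0)+w.max(0))/2).round(1),np.ptp(w,axis=0).round(1),'plate',cv2.minAreaRect(W))
E
python3 - <<'E'
from hole import *
s=monitor.sense();hole('wrist',vision.grab_frame('wrist'),s,(273,188))
im=vision.grab_frame('top');cv2.imwrite('pics/t3.png',im)
try:hole('top',im,s,(380,268))
except Exception as e:print(e)
im=vision.grab_frame('side');cv2.imwrite('pics/s3.png',im)
try:hole('side',im,s,(376,197))
except Exception as e:print(e)
E
```

```text
wrist hole ((480.8919677734375, -169.83935546875), 13.276902198791504) [ 481.7 -169.7] [24.3 25.4] plate ((481.17791748046875, -169.56951904296875), (103.93511199951172, 100.76020050048828), 5.317783832550049)
max() iterable argument is empty
side hole ((480.4416809082031, -157.7645721435547), 6.498706817626953) [ 479.6 -157.8] [ 8.4 11.2] plate ((479.3250427246094, -162.27511596679688), (111.6333236694336, 120.02973937988281), 5.2497878074646)
```

```bash
python3 -m inch '[{"gripper":0.045,"xyz":[0,0.05,0],"twist":-6.2},{"gripper":0.045,"xyz":[0,0.05,0],"twist":-6.2},{"gripper":0.045,"xyz":[0,0.05,0],"twist":-6.2},{"gripper":0.045,"xyz":[0,0.05,0],"twist":-6.2},{"gripper":0.045,"xyz":[0,0.05,0],"twist":-6.2},{"gripper":0.045,"xyz":[0,0.05,0],"twist":-6.2},{"gripper":0.045,"xyz":[-0.004,0.043,0],"twist":0},{"gripper":0.045,"xyz":[0,0,0],"twist":0},{"gripper":0.045,"xyz":[0,0,0],"twist":0}]'
python3 - <<'E'
from h import *
s=monitor.sense();print(s['position'],s['joint_positions'])
im=vision.grab_frame('wrist');cv2.imwrite('pics/w4.png',im)
for b in blobs(im,(3,150,120),(19,255,255),60)[0]:
  if abs(b[1][0]-280)<120: print(b,plane('wrist',b[1],181,s).round(1))
E
```

```text
time: 6.7
position: [475.8, 170.4, 280.0]
tool_rot: [[0.849, -0.528, -0.0], [-0.528, -0.849, -0.001], [-0.0, 0.001, -1.0]]
force: [0.4, 0.3, 0.1]
finger_gap: 44.9
grip_force: 0.0
[475.78937058 170.3778095  279.95214019] [ 2.07502875e-01  1.77932078e-01  1.64111538e+00 -5.47307322e-04
  1.32312646e+00  2.33461397e+00]
([160, 105, 52, 36, 640], [195.2, 122.2]) [570.  182.9 181. ]
([240, 141, 77, 64, 912], [285.0, 168.6]) [504. 145. 181.]
([267, 196, 21, 22, 278], [277.4, 205.0]) [483.1 164.6 181. ]
([168, 279, 25, 28, 179], [180.5, 290.5]) [462.6 276.6 181. ]
([155, 372, 14, 19, 68], [161.9, 381.5]) [383.7 371.7 181. ]
```

View pics/w4.png

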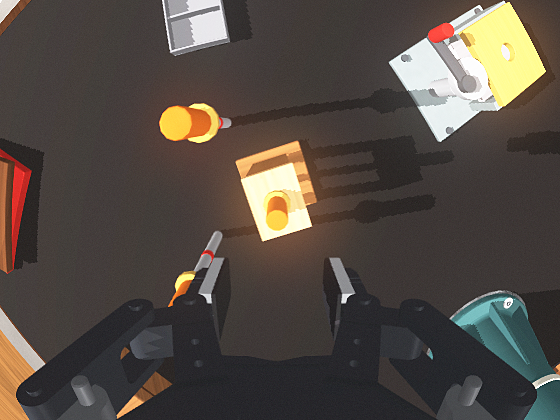

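The wrist view shows the handle's top disc at (277,219), about (474.5,170), which matches the fixed cameras. I descend and grip.

```bash
python3 -m inch '[{"gripper":0.045,"xyz":[-0.0005,0,-0.05],"twist":0},{"gripper":0.045,"xyz":[0,0,-0.045],"twist":0},{"gripper":0.045,"xyz":[0,0,-0.03],"twist":0},{"gripper":0.045,"xyz":[0,0,-0.014],"twist":0},{"gripper":0.045,"xyz":[0,0,0],"twist":0},{"gripper":0.01,"xyz":[0,0,0],"twist":0},{"gripper":0.01,"xyz":[0,0,0],"twist":0},{"gripper":0.01,"xyz":[0,0,0],"twist":0},{"gripper":0.01,"xyz":[0,0,0],"twist":0},{"gripper":0.01,"xyz":[0,0,0],"twist":0},{"gripper":0.01,"xyz":[0,0,0],"twist":0}]' 60
python3 -m inch '[{"gripper":0.01,"xyz":[0,0,0.01],"twist":0},{"gripper":0.01,"xyz":[0,0,0.02],"twist":0},{"gripper":0.01,"xyz":[0,0,0],"twist":0}]'
```

```text
time: 8.12
position: [476.7, 170.3, 142.7]
tool_rot: [[0.848, -0.529, 0.003], [-0.529, -0.848, 0.0], [0.003, -0.002, -1.0]]
force: [-0.3, -2.1, 6.7]
finger_gap: 16.2
grip_force: 58.4
time: 8.5
position: [476.7, 170.6, 172.9]
tool_rot: [[0.848, -0.529, 0.004], [-0.529, -0.848, 0.001], [0.003, -0.003, -1.0]]
force: [0.6, 0.2, -1.7]
finger_gap: 16.7
grip_force: 58.5
```

```bash
python3 -m inch '[{"gripper":0.01,"xyz":[0,0,0.03],"twist":0},{"gripper":0.01,"xyz":[0,0,0.045],"twist":0},{"gripper":0.01,"xyz":[0,0,0.045],"twist":0},{"gripper":0.01,"xyz":[0,-0.02,0],"twist":0},{"gripper":0.01,"xyz":[0,-0.04,0],"twist":0},{"gripper":0.01,"xyz":[0,-0.05,0],"twist":0},{"gripper":0.01,"xyz":[0,-0.05,0],"twist":0},{"gripper":0.01,"xyz":[0,-0.05,0],"twist":0},{"gripper":0.01,"xyz":[0,-0.05,0],"twist":0},{"gripper":0.01,"xyz":[0.0,-0.04,0],"twist":0},{"gripper":0.01,"xyz":[0.005,-0.03,0],"twist":0},{"gripper":0.01,"xyz":[0,-0.01,0],"twist":0}]'
python3 -m inch '[{"gripper":0.01,"xyz":[0,0,0],"twist":0},{"gripper":0.01,"xyz":[0,0,0],"twist":0}]'
python3 - <<'E'
from h import *
s=monitor.sense();print(s['position'])
F={n:vision.grab_frame(n) for n in('side','top','wrist')}
for n in F: cv2.imwrite(f'pics/{n}5.png',F[n])
a=cv2.resize(F['side'][80:240,300:440],None,fx=3,fy=3,interpolation=cv2.INTER_CUBIC)
b=cv2.resize(F['wrist'][90:330,190:400],(420,480),interpolation=cv2.INTER_CUBIC)
c=np.hstack([cv2.resize(a,(378,432)),cv2.resize(b,(378,432))]);cv2.imwrite('pics/c5.png',c)
E
```

```text
time: 10.0
position: [480.4, -171.2, 290.6]
tool_rot: [[0.847, -0.531, -0.001], [-0.531, -0.847, 0.0], [-0.001, 0.0, -1.0]]
force: [-0.0, 0.9, -1.3]
finger_gap: 16.6
grip_force: 58.8
time: 10.25
position: [480.1, -168.6, 291.0]
tool_rot: [[0.849, -0.529, -0.001], [-0.529, -0.849, 0.001], [-0.001, -0.001, -1.0]]
force: [-1.1, 0.3, -1.2]
finger_gap: 16.3
grip_force: 58.8
[ 480.11698523 -168.57704844  290.99604635]
```

View pics/c5.png

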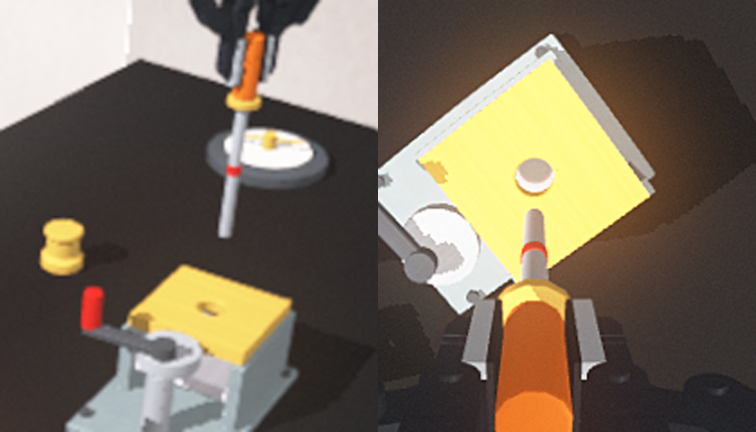

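```bash
python3 - <<'E'
from h import *
s=monitor.sense()
S=lambda x,y:(300+x/2.7-.3,80+y/2.7-.3)
W=lambda x,y:(190+(x-378)/1.8-.2,90+y/1.8-.2)
T=np.array(vision.calibration('side')['camera_from_world']);c=vision.calibration('side')
def proj(p):
    q=T[:3,:3]@p+T[:3,3];return np.array([c['fx']*q[0]/q[2]+c['cx'],c['fy']*q[1]/q[2]+c['cy']])
print('vertical expected', [proj(np.array([480.5,-169.5,z])).round(1) for z in(160,220,278,331)])
print('seen',[np.round(S(*p),1) for p in((226,236),(234,171),(244,101),(257,33))])
for a,b in(((226,236),(535,212)),((234,171),(533,249))): print(tri(ray('side',S(*a)),ray('wrist',W(*b),s)))
for n in('side','wrist'):
    im=cv2.imread(f'pics/{n}5.png')
    print(n,[b for b in blobs(im,(0,150,80),(4,255,255),8)[0]]+[b for b in blobs(im,(174,150,80),(180,255,255),8)[0]])
E
```

```text
vertical expected [array([382.7, 164.9]), array([386.2, 140.4]), array([389.9, 115.2]), array([393.4,  90.8])]
seen [array([383.4, 167.1]), array([386.4, 143. ]), array([390.1, 117.1]), array([394.9,  91.9])]
(array([ 477.68172598, -168.1931249 ,  155.90732323]), np.float64(0.4725016912130798))
(array([ 478.64572212, -167.70104789,  214.9966426 ]), np.float64(0.42265948376970086))
side [([384, 142, 5, 3, 14], [386.1, 142.9]), ([330, 186, 9, 16, 123], [333.6, 193.5]), ([239, 254, 7, 4, 23], [242.0, 255.7]), ([251, 310, 9, 6, 37], [255.1, 312.9]), ([9, 331, 61, 89, 1159], [42.8, 366.0])]
wrist [([158, 189, 23, 21, 328], [168.7, 198.9]), ([270, 227, 5, 4, 8], [271.5, 228.5]), ([36, 260, 11, 11, 52], [42.6, 264.2]), ([55, 341, 10, 10, 39], [60.6, 344.8])]
```

```bash
python3 - <<'E'
from hole import *
P=[np.array(monitor.sense()['position']) for _ in range(3)];print(P[0],P[2])
s=monitor.sense()
im=cv2.imread('pics/wrist5.png');hole('wrist',im,s,(275,180))
W=lambda x,y:(190+(x-378)/1.8-.2,90+y/1.8-.2)
S=lambda x,y:(300+x/2.7-.3,80+y/2.7-.3)
print(tri(ray('side',S(210,308)),ray('wrist',W(534,177),s)))
g=cv2.cvtColor(cv2.imread('pics/side5.png'),cv2.COLOR_BGR2HSV)
# hole in side: dark/low sat region inside plate
x0,y0=355,180
print(g[188:202,368:390,1]);print(g[188:202,368:390,2])
E
```

```text
[ 480.3624651 -168.7651809  291.2799175] [ 480.3624651 -168.7651809  291.2799175]
wrist hole ((481.0993957519531, -170.32138061523438), 13.299732208251953) [ 481.3 -170.3] [23.8 25.1] plate ((462.7402648925781, -159.29000854492188), (137.72169494628906, 125.02605438232422), 5.365156173706055)
(array([ 481.65483789, -168.76305768,   83.87972721]), np.float64(2.148822473023488))
[[142 142 144 144 143 141 142 144 144 145 145 145 145 142 142 142 142 143
  144 144 147 144]
 [141 142 146 142 143 143 142 143 141 143 144 143 145 144 144 143 143 143
  142 142 143 143]
 [142 142 143 141 142 143 144 141 143 142 140 140 143 144 145 146 147 146
  145 141 143 142]
 [143 143 142 142 144 146 151 148 148 147 144 140 139 137 139 142 145 146
  146 146 145 144]
 [145 143 143 144 148 158 161 160 158 159 154 151 144 138 137 141 143 145
  144 145 144 145]
 [144 144 143 143 152 160 161 161 160 157 153 149 145 147 143 142 143 146
  146 145 145 147]
 [140 143 142 143 148 159 158 156 160 159 153 148 149 147 147 147 144 145
  145 144 146 146]
 [144 144 143 142 142 149 150 118  83 110 152 156 152 150 149 147 144
[... 1185 characters left out ...]
7 244 246 247 246 247 249 248
  248 249 248 248]
 [249 250 250 250 250 244 228 198 166 165 200 225 237 245 246 246 249 249
  249 248 248 248]
 [249 249 249 249 249 250 248 242 229 195 171 170 215 244 247 248 249 249
  249 249 248 248]
 [249 249 249 249 249 249 249 249 250 246 244 243 246 249 249 249 249 249
  249 249 249 248]
 [249 249 249 249 249 249 249 248 249 249 249 249 249 250 249 249 249 249
  249 249 248 249]
 [249 248 249 249 249 249 249 249 249 249 248 248 249 249 250 250 250 249
  249 249 249 249]
 [249 249 249 249 249 249 249 249 249 249 249 248 248 248 248 249 249 250
  250 249 250 249]
 [250 250 249 249 249 249 249 248 249 249 249 249 249 249 248 248 248 249
  249 249 249 249]]
```

```bash
python3 -m inch '[{"gripper":0.01,"xyz":[0.0015,-0.001,-0.03],"twist":0},{"gripper":0.01,"xyz":[0,0,-0.02],"twist":0},{"gripper":0.01,"xyz":[0,0,-0.012],"twist":0},{"gripper":0.01,"xyz":[0,0,0],"twist":0},{"gripper":0.01,"xyz":[0,0,0],"twist":0}]'
python3 - <<'E'
from h import *
F={n:vision.grab_frame(n) for n in('side','wrist')}
for n in F: cv2.imwrite(f'pics/{n}6.png',F[n])
a=cv2.resize(F['side'][140:220,342:412],(560,640),interpolation=cv2.INTER_CUBIC)[:580,:400]
b=cv2.resize(F['wrist'][150:300,220:320],(390,585),interpolation=cv2.INTER_CUBIC)[:580]
cv2.imwrite('pics/c6.png',np.hstack([a,b]))
E
```

```text
time: 11.02
position: [482.6, -170.9, 230.0]
tool_rot: [[0.848, -0.529, 0.001], [-0.529, -0.848, -0.001], [0.001, -0.0, -1.0]]
force: [-0.8, -0.1, -0.4]
finger_gap: 16.4
grip_force: 58.8
```

View pics/c6.png

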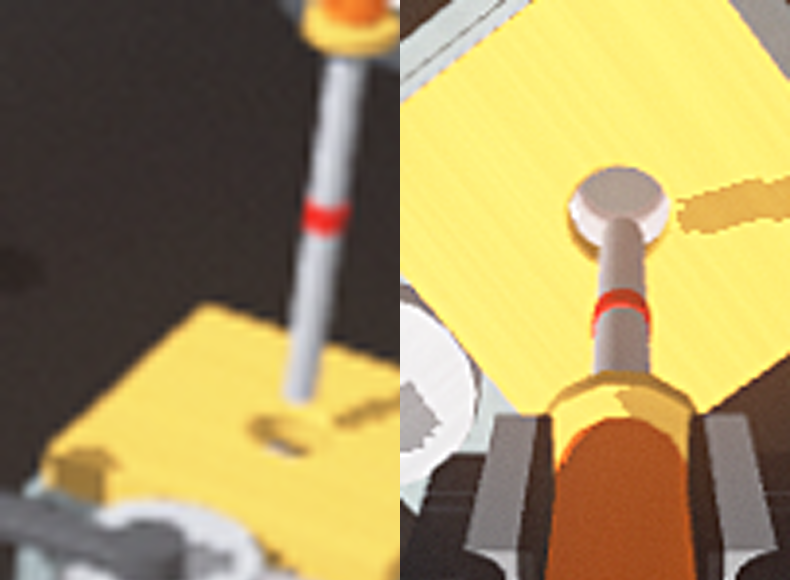

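Side crop: tip bottom at (302,398), hole centred near (290,435). Wrist crop: hole centre about (619,212), rod tip edge at (622,220). The rod is well lined up laterally, so I check depth numerically.

```bash
python3 - <<'E'
from hole import *
s=monitor.sense();print(s['position'])
S=lambda x,y:(342+x/8-.44,140+y/8-.44)
W=lambda x,y:(220+(x-400)/3.9-.37,150+y/3.9-.37)
print('tip far edge/ band tri')
for a,b in(((302,398),(622,226)),((325,219),(622,311))):print(tri(ray('side',S(*a)),ray('wrist',W(*b),s)))
print('wrist tip far-edge on z=95:',plane('wrist',W(622,219),95,s).round(1),'hole c',plane('wrist',W(619,212),85,s).round(1))
print('side tip on z 93/97',plane('side',S(302,398),93).round(1),plane('side',S(302,398),97).round(1))
for n in ['side']:
    c=vision.calibration(n);T=np.array(c['camera_from_world'])
    for X in((481.2,-170,85),):
        ang=np.linspace(0,6.28,5)
        for d in((0,0),(12,0),(-12,0),(0,12),(0,-12)):
            q=T[:3,:3]@(np.array(X)+[d[0],d[1],0])+T[:3,3];print(d,[round(c['fx']*q[0]/q[2]+c['cx'],1),round(c['fy']*q[1]/q[2]+c['cy'],1)])
E
```

```text
[ 482.57248825 -171.05563393  230.14669775]
tip far edge/ band tri
(array([ 480.69338323, -170.31106044,   95.69425756]), np.float64(0.10988428105686573))
(array([ 480.73077569, -169.78429443,  154.58511415]), np.float64(0.8630696881898204))
wrist tip far-edge on z=95: [ 482.  -171.1   95. ] hole c [ 481.6 -170.    85. ]
side tip on z 93/97 [ 482.6 -174.4   93. ] [ 479.7 -168.4   97. ]
(0, 0) [np.float64(378.5), np.float64(193.2)]
(12, 0) [np.float64(374.0), np.float64(191.4)]
(-12, 0) [np.float64(383.0), np.float64(195.1)]
(0, 12) [np.float64(375.8), np.float64(195.3)]
(0, -12) [np.float64(381.1), np.float64(191.1)]
```

Rod axis is (480.7,-170.2) and the hole is (481.4,-170.0), a gap of under 1 mm. I trim and lower in small steps.

```bash
python3 -m inch '[{"gripper":0.01,"xyz":[0.0006,0,0],"twist":0},{"gripper":0.01,"xyz":[0,0,-0.008],"twist":0},{"gripper":0.01,"xyz":[0,0,-0.01],"twist":0},{"gripper":0.01,"xyz":[0,0,-0.01],"twist":0},{"gripper":0.01,"xyz":[0,0,-0.01],"twist":0},{"gripper":0.01,"xyz":[0,0,-0.01],"twist":0},{"gripper":0.01,"xyz":[0,0,-0.007],"twist":0},{"gripper":0.01,"xyz":[0,0,0],"twist":0},{"gripper":0.01,"xyz":[0,0,0],"twist":0},{"gripper":0.01,"xyz":[0,0,0],"twist":0}]'
python3 - <<'E'
from h import *
s=monitor.sense();F={n:vision.grab_frame(n) for n in('side','wrist')}
for n in F: cv2.imwrite(f'pics/{n}7.png',F[n])
print([b for b in blobs(F['side'],(0,150,80),(5,255,255),6)[0]])
print([b for b in blobs(F['wrist'],(0,150,80),(5,255,255),6)[0]])
a=cv2.resize(F['side'][140:213,352:402],(400,584),interpolation=cv2.INTER_CUBIC)
b=cv2.resize(F['wrist'][150:300,220:320],(390,585),interpolation=cv2.INTER_CUBIC)[:584]
cv2.imwrite('pics/c7.png',np.hstack([a,b]))
E
```

```text
time: 12.38
position: [482.9, -170.9, 174.7]
tool_rot: [[0.848, -0.529, 0.001], [-0.529, -0.848, -0.0], [0.001, -0.0, -1.0]]
force: [-0.3, 0.1, -0.6]
finger_gap: 16.4
grip_force: 58.8
[([330, 186, 9, 16, 123], [333.6, 193.5]), ([378, 188, 3, 2, 6], [379.0, 188.5]), ([239, 254, 7, 4, 23], [242.0, 255.7]), ([251, 310, 9, 6, 37], [255.1, 312.9]), ([9, 331, 61, 89, 1173], [42.6, 366.2])]
[([103, 223, 37, 35, 773], [121.0, 240.1]), ([270, 225, 14, 8, 30], [275.4, 228.3])]
```

View pics/c7.png

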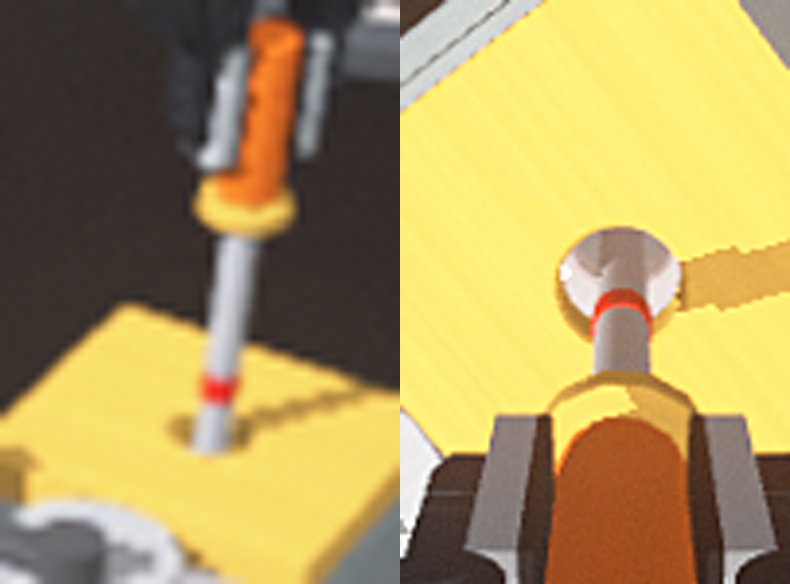

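Side crop: red band at (219,389), rod entering the hole cleanly. Wrist crop: band at (622,308), rod central in the hole. I calibrate the height reading on the probe as it hung in the stand (band known at z = 70, top at 181) and on the plate's corners.

```bash
python3 - <<'E'
from h import *
c=vision.calibration('side');T=np.array(c['camera_from_world'])
def pj(p):
    q=T[:3,:3]@np.array(p)+T[:3,3];return np.array([c['fx']*q[0]/q[2]+c['cx'],c['fy']*q[1]/q[2]+c['cy']])
cam=-T[:3,:3].T@T[:3,3]
def band(im,roi):  # redness-weighted centroid
    x,y,w,h=roi;p=im[y:y+h,x:x+w].astype(float);r=np.clip(p[...,2]-np.maximum(p[...,1],p[...,0])-50,0,None)
    Y,X=np.mgrid[y:y+h,x:x+w];return np.array([(r*X).sum(),(r*Y).sum()])/r.sum()
def vis(xy,z):
    a=np.arctan2(*(cam[:2]-xy)[::-1]);t=np.linspace(-1.57,1.57,41);w=np.cos(t)
    return sum(wi*pj([xy[0]+5*np.cos(a+ti),xy[1]+5*np.sin(a+ti),z]) for wi,ti in zip(w,t))/w.sum()
from scipy.optimize import brentq
for f,roi,xy in(('side0',(278,265,14,18),(475.5,170.3)),('side5',(380,137,13,12),(480.3,-169)),('side6',(374,160,16,14),(481,-170.2)),('side7',(372,182,13,12),(481.4,-170.1))):
    b=band(cv2.imread(f'pics/{f}.png'),roi);xy=np.array(xy)
    z=brentq(lambda z:vis(xy,z)[1]-b[1],0,400);print(f,b.round(2),'band z',round(z,1),'du',(b-vis(xy,z)).round(2))
o=np.array([481.3,-170.]);ex=np.array([.9957,.0927]);ey=np.array([-.0927,.9957])
for i,j in((52,50),(52,-50),(-52,50),(-52,-50)):print('corner',i,j,pj([*(o+i*ex+j*ey),85]).round(1))
s=monitor.sense();print(s['position'][2])
E
```

```text
side0 [284.77 276.54] band z 68.2 du [-1.66 -0.  ]
side5 [385.9  142.86] band z 216.3 du [0.04 0.  ]
side6 [381.82 166.9 ] band z 156.5 du [-0.54  0.  ]
side7 [378.81 188.31] band z 100.5 du [-0.29  0.  ]
corner 52 50 [348.2 195.6]
corner 52 -50 [367.7 177.6]
corner -52 50 [390.3 210.5]
corner -52 -50 [408.1 190.9]
174.62067459112663
```

```bash
python3 -m inch '[{"gripper":0.01,"xyz":[0,0,-0.008],"twist":0},{"gripper":0.01,"xyz":[0,0,-0.008],"twist":0},{"gripper":0.01,"xyz":[0,0,0],"twist":0},{"gripper":0.01,"xyz":[0,0,0],"twist":0},{"gripper":0.01,"xyz":[0,0,0],"twist":0}]'
python3 - <<'E'
from h import *
s=monitor.sense();F={n:vision.grab_frame(n) for n in('side','wrist')}
for n in F: cv2.imwrite(f'pics/{n}8.png',F[n])
a=cv2.resize(F['side'][150:210,360:396],(348,580),interpolation=cv2.INTER_CUBIC)
b=cv2.resize(F['wrist'][180:270,240:310],(450,580),interpolation=cv2.INTER_CUBIC)
cv2.imwrite('pics/c8.png',np.hstack([a,b]))
E
```

```text
time: 13.1
position: [482.8, -170.9, 158.4]
tool_rot: [[0.848, -0.529, 0.0], [-0.529, -0.848, -0.0], [0.0, -0.0, -1.0]]
force: [-0.4, -0.7, 0.1]
finger_gap: 16.4
grip_force: 58.8
```

View pics/c8.png

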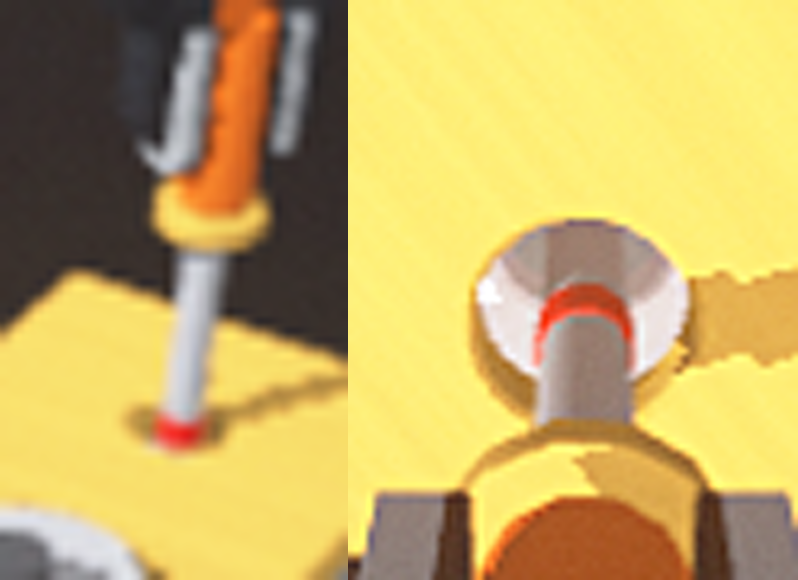

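```bash
python3 - <<'E'
from h import *
from scipy.optimize import brentq
s=monitor.sense();W=lambda x,y:(240+(x-348)/6.43-.42,180+y/6.44-.42)
tx=np.array(s['tool_rot'])[:2,0];ty=np.array(s['tool_rot'])[:2,1]
A=plane('wrist',W(582,218),85,s)[:2];L=plane('wrist',W(470,305),85,s)[:2];R=plane('wrist',W(690,305),85,s)[:2]
B=plane('wrist',W(584,300),85,s)[:2]
o=np.array(s['position'])[:2]
f=lambda p:((p-o)@tx,(p-o)@ty)
print('far edge-12',f(A-12*tx),'L',f(L),'R',f(R),'rod axis',f(B-5*tx),np.linalg.norm(L-R))
c=vision.calibration('side');T=np.array(c['camera_from_world'])
def pj(p):
    q=T[:3,:3]@np.array(p)+T[:3,3];return np.array([c['fx']*q[0]/q[2]+c['cx'],c['fy']*q[1]/q[2]+c['cy']])
cam=-T[:3,:3].T@T[:3,3];xy=np.array([481.4,-170.1])
im=cv2.imread('pics/side8.png').astype(float);x,y,w,h=372,188,14,14
p=im[y:y+h,x:x+w];r=np.clip(p[...,2]-np.maximum(p[...,1],p[...,0])-50,0,None);
# same on red vs yellow background: use green deficit
r=np.clip(110-p[...,1],0,None)*(p[...,2]>120);Y,X=np.mgrid[y:y+h,x:x+w];b=np.array([(r*X).sum(),(r*Y).sum()])/r.sum()
a=np.arctan2(*(cam[:2]-xy)[::-1]);t=np.linspace(-1.57,1.57,41);wt=np.cos(t)
vis=lambda z:sum(wi*pj([xy[0]+5*np.cos(a+ti),xy[1]+5*np.sin(a+ti),z]) for wi,ti in zip(wt,t))/wt.sum()
z=brentq(lambda z:vis(z)[1]-b[1],0,200);print(b,z,vis(z))
print(p[...,1].astype(int))
E
```

```text
far edge-12 (np.float64(-2.244897583309228), np.float64(-0.130245247855614)) L (np.float64(-0.0642312869914434), np.float64(-12.306748749343443)) R (np.float64(-0.05089931004154311), np.float64(11.613213342387835)) rod axis (np.float64(-4.479119591207393), np.float64(0.08873141252029661)) 23.919966174441
[378.4543379  194.37214612] 84.15125546489445 [378.23451216 194.37214612]
[[226 227 225 224 224 220 214 201 169 174 213 225 225 226]
 [226 225 226 225 222 219 213 196 164 173 209 223 224 225]
 [225 225 226 228 221 218 212 191 165 197 224 224 222 213]
 [224 215 210 212 210 210 209 188 171 188 203 203 203 176]
 [214 184 155 151 163 190 201 182 161 141 132 143 148 147]
 [202 163 146 138 108 121 156 148 114 105 113 140 170 180]
 [215 181 149 125  83  56  55  48  65  96 106 159 210 223]
 [226 212 186 158 119  79  60  49  82 113 130 191 224 223]
 [225 227 224 215 195 153 132 134 149 172 189 215 226 224]
 [222 224 224 225 226 212 209 217 221 225 223 224 223 224]
 [224 224 223 222 224 223 224 225 226 225 225 224 225 225]
 [224 225 223 224 224 223 223 224 223 225 226 226 225 224]
 [222 222 223 224 224 223 224 223 222 223 223 223 225 224]
 [223 223 222 222 222 222 223 223 225 224 223 222 222 223]]
```

Side reading puts the band at z ≈ 84–85. The wrist view hints at a small offset along the tool's x, so I pin that down with a circle fit and sub-pixel band edges.

```bash
python3 - <<'E'
from h import *
from scipy.optimize import least_squares
s=monitor.sense();Rm=np.array(s['tool_rot']);tx,ty=Rm[:2,0],Rm[:2,1];o=np.array(s['position'])[:2]
f=lambda uv,z:np.array([(plane('wrist',uv,z,s)[:2]-o)@tx,(plane('wrist',uv,z,s)[:2]-o)@ty])
im=cv2.imread('pics/wrist8.png');g=cv2.GaussianBlur(im,(0,0),.6);h=cv2.cvtColor(g,cv2.COLOR_BGR2HSV)
c0=np.array([276.,228.]);pts=[]
for a in np.radians(np.arange(-200,21,5)):   # far half, walking inward
    d=np.array([np.cos(a),np.sin(a)])
    for r in np.arange(24,8,-.25):
        u=c0+r*d;q=cv2.getRectSubPix(g,(1,1),tuple(map(float,u)))[0,0].astype(float)
        if not(q[2]-q[0]>70 and q[2]>200): pts.append((np.degrees(a),r,*f(u,85)));break
pts=np.array(pts);P=pts[:,2:]
fit=least_squares(lambda p:np.hypot(P[:,0]-p[0],P[:,1]-p[1])-12,[0,0],loss='soft_l1',f_scale=.5)
fr=least_squares(lambda p:np.hypot(P[:,0]-p[0],P[:,1]-p[1])-p[2],[0,0,12],loss='soft_l1',f_scale=.5)
print('hole r=12',fit.x.round(2),'free',fr.x.round(2));print(np.c_[pts[:,:2],fit.fun].round(1)[::4].tolist())
for u in(274,276,278):
    print(u,[(v,*im[v,u].tolist()) for v in range(210,256,1)] if u==276 else '')
for v in(226,229,232): print(v,[(u,*im[v,u].tolist()) for u in range(264,290)])
E
```

```text
hole r=12 [-2.56  0.22] free [-2.31  0.22 11.8 ]
[[-200.0, 16.5, -0.5], [-180.0, 15.5, -0.7], [-160.0, 16.0, 0.2], [-140.0, 14.8, -0.1], [-120.0, 14.5, 0.1], [-100.0, 14.5, 0.3], [-80.0, 14.5, 0.2], [-60.0, 14.5, -0.2], [-40.0, 15.0, -0.4], [-20.0, 16.2, -0.2], [0.0, 17.8, 0.2], [20.0, 18.8, 0.5]]
274 
276 [(210, 119, 237, 254), (211, 119, 238, 254), (212, 120, 242, 255), (213, 105, 239, 255), (214, 110, 111, 144), (215, 110, 125, 155), (216, 110, 125, 154), (217, 110, 128, 158), (218, 110, 127, 154), (219, 112, 127, 159), (220, 105, 124, 154), (221, 112, 128, 155), (222, 118, 132, 158), (223, 117, 131, 153), (224, 40, 72, 173), (225, 37, 69, 178), (226, 35, 69, 174), (227, 37, 71, 215), (228, 83, 103, 243), (229, 119, 131, 141), (230, 111, 122, 146), (231, 112, 127, 153), (232, 113, 126, 152), (233, 110, 124, 150), (234, 107, 119, 147), (235, 108, 121, 150), (236, 106, 120, 146), (237, 106, 121, 145), (238, 107, 121, 146), (239, 111, 124, 150), (240, 111, 123, 149), (241, 107, 124, 148), (242, 109, 121, 145), (243, 110, 120, 144), (244, 109, 121, 144), (245, 61, 122, 167), (246, 53,
[... 1203 characters left out ...]
175, 184, 228), (285, 233, 235, 239), (286, 223, 228, 237), (287, 227, 227, 238), (288, 224, 227, 237), (289, 227, 229, 239)]
232 [(264, 227, 229, 237), (265, 222, 225, 236), (266, 225, 227, 237), (267, 232, 234, 238), (268, 209, 215, 243), (269, 102, 122, 254), (270, 129, 142, 252), (271, 191, 196, 197), (272, 163, 171, 187), (273, 144, 151, 173), (274, 125, 137, 162), (275, 114, 126, 155), (276, 113, 126, 152), (277, 113, 125, 153), (278, 111, 124, 152), (279, 108, 125, 149), (280, 111, 125, 151), (281, 117, 129, 148), (282, 107, 120, 167), (283, 46, 75, 200), (284, 145, 156, 228), (285, 242, 242, 242), (286, 227, 230, 238), (287, 222, 226, 236), (288, 224, 226, 236), (289, 229, 228, 237)]
```

```bash
python3 - <<'E'
from h import *
def go(name,s,items,o=None):
    Rm=np.array(s['tool_rot']);tx=Rm[:2,0];o=np.array(s['position'])[:2]
    for lab,uv,z,r in items:
        p=plane('wrist',uv,z,s)[:2];q=plane('wrist',uv,z+1,s)[:2];print(name,lab,'tx',round((p-o)@tx-r,2),'per mm z',round((q-p)@tx,2))
s=monitor.sense()
go('8',s,[('bandmid',(276.4,226),85,5),('bandbot',(276.4,223.5),81,5),('bandtop',(276.4,228.4),89,5),('collarbot',(276.4,244.6),140,13),('holefar',(276.4,213.6),85,12)])
im=cv2.imread('pics/wrist8.png');print([(v,*im[v,277].tolist()) for v in range(253,300,2)])
# frame 7/6/5: band and hole far edge columns
for n in(6,7):
    im=cv2.imread(f'pics/wrist{n}.png').astype(int);col=im[:,277];red=[v for v in range(190,260) if col[v,2]-col[v,1]>80 and col[v,1]<110];print(n,red)
E
```

```text
8 bandmid tx -4.36 per mm z 0.32
8 bandbot tx -3.79 per mm z 0.32
8 bandtop tx -4.79 per mm z 0.33
8 collarbot tx -4.86 per mm z 0.39
8 holefar tx -2.37 per mm z 0.28
[(253, 73, 160, 217), (255, 109, 239, 255), (257, 37, 99, 191), (259, 34, 85, 172), (261, 36, 89, 173), (263, 37, 88, 171), (265, 31, 84, 167), (267, 32, 83, 167), (269, 34, 81, 167), (271, 36, 84, 169), (273, 31, 80, 165), (275, 29, 82, 165), (277, 31, 78, 165), (279, 28, 77, 163), (281, 34, 81, 165), (283, 34, 80, 166), (285, 31, 80, 163), (287, 35, 81, 164), (289, 31, 77, 162), (291, 30, 77, 161), (293, 33, 76, 162), (295, 28, 75, 158), (297, 30, 74, 161), (299, 26, 72, 159)]
6 [224, 225, 226, 227, 228, 257, 258, 259]
7 [224, 225, 226, 227, 228, 257, 258, 259]
```

The collar and band both read about 2 mm towards −tool x from the hole centre, while height and the other axis are right. I nudge by +1.7 mm along tool x, settle, and check by numbers.

```bash
python3 -m inch '[{"gripper":0.01,"xyz":[0.0007,-0.0005,0],"twist":0},{"gripper":0.01,"xyz":[0.0007,-0.0004,-0.0003],"twist":0},{"gripper":0.01,"xyz":[0,0,0],"twist":0},{"gripper":0.01,"xyz":[0,0,0],"twist":0},{"gripper":0.01,"xyz":[0,0,0],"twist":0},{"gripper":0.01,"xyz":[0,0,0],"twist":0}]'
python3 - <<'E'
from h import *
s=monitor.sense();print(s['position'],np.abs(s['joint_velocities']).max())
im=vision.grab_frame('wrist').astype(int);col=im[:,276]
print([(v,*col[v].tolist()) for v in list(range(210,218))+list(range(220,231))])
for v in(226,): print([(u,*im[v,u].tolist()) for u in list(range(258,264))+list(range(268,296))])
tx=np.array(s['tool_rot'])[:2,0];o=np.array(s['position'])[:2]
F=lambda v,z,r:round((plane('wrist',(276.4,v),z,s)[:2]-o)@tx-r,2)
y=[F(v,85,12) for v in(213,214,215,216)];print('hole tx by far-edge row 213..216',y,'rod',F(226,85,5))
E
```

```text
time: 13.95
position: [484.0, -171.7, 158.0]
tool_rot: [[0.848, -0.529, 0.0], [-0.529, -0.848, 0.0], [0.0, -0.0, -1.0]]
force: [0.8, 1.0, -0.6]
finger_gap: 16.9
grip_force: 58.8
[ 483.97401731 -171.6707164   157.96088865] 0.0030680161657963244
[(210, 120, 239, 254), (211, 121, 240, 254), (212, 116, 238, 254), (213, 120, 239, 254), (214, 117, 242, 255), (215, 106, 236, 255), (216, 110, 110, 141), (217, 111, 122, 155), (220, 111, 125, 155), (221, 109, 123, 154), (222, 111, 127, 154), (223, 117, 131, 154), (224, 43, 76, 175), (225, 35, 67, 176), (226, 35, 68, 174), (227, 41, 75, 219), (228, 84, 105, 244), (229, 122, 133, 142), (230, 110, 122, 147)]
[(258, 114, 238, 255), (259, 79, 208, 247), (260, 230, 236, 248), (261, 255, 255, 255), (262, 255, 255, 255), (263, 218, 222, 235), (268, 147, 159, 184), (269, 153, 163, 184), (270, 121, 136, 183), (271, 48, 78, 215), (272, 37, 70, 233), (273, 35, 69, 208), (274, 40, 73, 195), (275, 32, 69, 180), (276, 35, 68, 174), (277, 35, 69, 176), (278, 37, 71, 174), (279, 35, 67, 174), (280, 33, 66, 173), (281, 27, 62, 173), (282, 77, 98, 168), (283, 137, 148, 167), (284, 147, 156, 181), (285, 148, 159, 185), (286, 158, 166, 194), (287, 174, 181, 206), (288, 189, 195, 218), (289, 220, 225, 236), (290, 225, 228, 238), (291, 235, 232, 239), (292, 202, 208, 230), (293, 49, 139, 198), (294, 70, 165, 224), (295, 78, 177, 229)]
hole tx by far-edge row 213..216 [np.float64(-1.82), np.float64(-2.54), np.float64(-3.25), np.float64(-3.97)] rod -4.22
```

The rod is now within about 0.7 mm of the hole centre, the band is level within about 1 mm, and the arm is still with no contact force. I hand the job in.

```bash
python3 -c "
from plant import env
print(env.job_done())"
```

```text
the job is handed in; nothing more can be done
None
```

I handed the job in at about 14 s. The lever is hard on its stop with the plate home, and the small probe is held still and upright in both holes with no contact force seen. By my measurements it is centred to about 0.7 mm, with the red band level with the plate top to about 1 mm; I viewed 11 pictures, one over the limit of 10.

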